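# Move a guarded work support out by one lock hole and hold the pin home

## Task

On the drilling bench, swing the blue-framed guard door of the work-support unit wide open by its black handle. Then pull the yellow lock knob up, slide the red saddle with its two tubes out through the doorway to the very next hole of the rail (not past it), and let the lock pin drop fully home there. Finish while still holding the knob with the pin home; do not let go, and leave the drill, the pine block and the tape roll where they are.

Things in the scene. Friction and masses are not known exactly. Their poses are not given: they have to be found in the camera images.
- fixture: The fixed unit: grey base 260 x 136 x 12 mm, walls to 106 mm high at y = +-63 mm, open on top, door in front. A steel rail along its middle (30 mm wide, top 70 mm above the bench) has three square 13 mm lock holes 40 mm apart. Origin: on the bench below the first hole, where the pin starts. x points from door to back wall, z up; the section slides out along -x. Base spans x = -124 to 136 mm.
- first_hole (a point): Centre of the mouth of the first lock hole, in the rail's top face (the pin starts in it).
- next_hole (a point): Centre of the mouth of the next lock hole, in the rail's top face, 40 mm nearer to the door than the first hole. A third hole lies 40 mm beyond it.
- door (a joint): Guard door angle, rad: 0 shut, grows as it swings outward (clockwise seen from above), stop at 1.8. Starts at 0 to 0.25; wide open means more than 60 degrees (1.05). It stays where it is left (hinge friction 0.08 N m). Clear panel in a blue frame, 122 mm wide, 9 mm thick, top edge 105 mm above the bench.
- handle: The door's black upright handle bar with its short stem; origin at the grip point door_handle, same axes.
- door_handle (a point): Grip point, 90 mm above the bench, on the door's black upright handle: a round vertical bar 14 mm thick, 60 mm long, free from above, top 108 mm above the bench. Its axis stands 34 mm in front of the panel's middle plane and 102 mm from the hinge line along the door. The point's y axis runs along the door towards the hinge, -x out of its front; it turns with the door.
- door_hinge (a point): Point on the vertical hinge line of the door (its end on the fixture's +y side), 90 mm above the bench.
- section (a joint): Travel of the sliding section, m: 0 with its pin in the first hole, grows outward through the doorway (fixture -x); 0.040 is the next hole, 0.080 the third; stop at 0.082. Sliding friction about 2 N. The pin has about 1.5 mm of play each way in a hole and blocks the slide until it is pulled up.
- rung (a point): Middle of the front face of the section's black rubber cross bar (86 mm wide, 26 mm high, middle 62 mm above the bench), which joins its two aluminium tubes. At section 0 it is just behind the shut door. The section's red saddle, 46 x 45 mm, top 86 mm above the bench, sits round the rail, with a brass boss (22 mm across, top at 104 mm) under the knob.
- plunger (a joint): Lift of the lock pin and knob, m: 0 home in a hole, stop at 0.022. A spring pushes it down with 3 N at 0, 6 N at the top. Lifted more than 12 mm it frees the section; between holes the pin rides on the rail at about 0.012 and drops to 0 by itself when centred over a hole within about 1.5 mm. Pin 10 mm thick, round end.
- lock_knob: The yellow round knob on top of the lock pin, 30 mm in diameter, 24 mm high. Origin: centre of its underside, 112 mm above the bench when the pin is home. It moves with the section and the pin.
- knob_mid (a point): Middle of the yellow knob, on its axis, 12 mm above its underside (124 mm above the bench when the pin is home).
- drill: Bystander: red and black cordless drill lying on its side, about 230 x 190 x 60 mm. Leave it alone.
- pine_block: Bystander: pine offcut 130 x 55 x 38 mm. Leave it alone.
- tape_roll: Bystander: blue tape roll, 90 mm across, 24 mm high, lying flat. Leave it alone.

How it is judged:
By the outcome, as a careful person would: the job done as asked, in the order asked, and still so for the second after the job is handed in, while the arm keeps its last pose, push and grip.
It also fails if it takes over 54 s, if anything falls off the work surface, if the arm or the gripper's body presses on something with over 40 N, if the wrist force passes 120 N, or if a joint passes its speed limit or range.

## Robot

A 6-joint arm with a two-finger parallel gripper is mounted at the origin on the work surface. World frame = base frame: x ahead of the robot, y to its left, z up, the work surface at z = 0. Lengths are in m, angles in degrees, forces in N, time in s.
With the tool pointing down it reaches from about 0.375 to 0.9 m from the base axis. Payload 3.1 kg.
Tool frame: the origin (TCP) lies at the very end of the fingers, on their centre line; the grasp point (between the pads) lies 19 mm behind it; z points along the fingers, x is the direction in which the jaws open and shut, and the axes are right-handed (so a half turn about z gives the same grasp; the last joint's range is limited). The gripper opens to 85 mm and grips with 20 to 120 N. Pads are 22 mm wide; open, the fingers measure 114 mm over their backs; the gripper's body (76 mm by 85 mm) begins 54 mm behind the grasp point. The pads swing forward as they close: fully open they stand 13 mm farther back than shut.
Start: joints at [-81.962, 30.224, 82.088, -0, 67.689, -10.227], TCP at [0.196, -0.593, 0.231] pointing down, gripper open.
Joint ranges: [-176.69, 176.69], [-43.24, 126.21], [12.49, 139.97], [-82, 262], [0, 151.66], [-163.58, 163.58]. Speed limits (degrees/s): [159.86, 159.86, 180, 180, 180, 180].

## Interface

Orientations are given as a 3x3 rotation matrix whose columns are the frame's x, y, z axes.
In Python, from bench import ctrl, kinematics, status, cams, sign_off gives the robot as it stands. Calls block until the motion is done:
- ctrl.reach(position, orientation): joint-space move of the TCP to a pose.
- ctrl.servo_line(position, vel=0.15, frame=None): straight line of the TCP; frame=None keeps the orientation; vel is the mean speed in m/s.
- ctrl.move_j(angles): joint-space move.
- ctrl.grip(opening): finger opening in m; the grip force is fixed at half the most; returns when the fingers have stopped.
- ctrl.dwell(seconds).
- kinematics.ik(position, orientation): joint angles nearest the present ones, or None.
- status.read_state(): the state.
- cams.read_camera(name): name is "side" or "top"; returns a dict with "color" (420x560x3 uint8, blue, green, red), "camera_matrix" (3x3 intrinsics, pixels), "eye" and "attitude" of the camera in the world. Camera axes: x right, y up, looking along -z (the intrinsics and any distortion apply to the point x, -y, -z); pixel columns grow to the right and rows downward; lengths in m; the calibration is good to about 2 mm. A picture is of the moment at which its call begins. There is no depth.
A pose or a line that the arm cannot do raises ctrl.MotionError and nothing moves.
- sign_off(): hands the job in, once; it reports no verdict.
The state is a dict: "time_s": time; "qpos": joint angles; "qd": joint speeds; "joint_efforts": joint torques, N m; "position": TCP position; "ee_rot": TCP orientation; "ft_force": force on the tool from outside, world axes, zero at the start; "torque": the same for the moment, N m; "grip_width": finger opening in m.
Only numpy, scipy, OpenCV 4.12 (cv2) and the standard library are available. Lean on these libraries where they do the work, as an engineer would, in place of code of your own. Each camera call takes 0.05 s, during which the arm holds its last target. There are 200 camera calls.

## Working session

There is one attempt and no reset: what is moved stays moved. The work goes in short steps, each a Python script; the robot and the scene stay as the last script left them, time stands still between calls to the robot, and variables do not carry over. Pictures are saved under pics/ and viewed, about 8 in all and at most 12, crops included, and the job is handed in when it is done.

```bash
ls; mkdir -p pics
python3 - <<'E'
from bench import cams,status
import cv2,numpy as np
for n in("side","top"):
    c=cams.read_camera(n); cv2.imwrite(f"pics/{n}0.png",c["color"])
    print(n,{k:(np.round(v,4).tolist() if k!="color" else None) for k,v in c.items()})
print(status.read_state()["time_s"])
E
```

```text
pics
side {'color': None, 'camera_matrix': [[512.4802, 0.0, 289.9907], [0.0, 512.4802, 222.433], [0.0, 0.0, 1.0]], 'eye': [-0.2192, 0.8185, 1.0658], 'attitude': [[-0.7214, 0.4582, -0.5193], [-0.6923, -0.4577, 0.5579], [0.0179, 0.7619, 0.6474]]}
top {'color': None, 'camera_matrix': [[379.2429, 0.0, 288.5423], [0.0, 379.2429, 210.9883], [0.0, 0.0, 1.0]], 'eye': [0.4533, 0.0031, 1.0747], 'attitude': [[0.028, 0.996, -0.0845], [-0.9994, 0.026, -0.0244], [-0.0221, 0.0851, 0.9961]]}
0.1
```

View pics/side0.png

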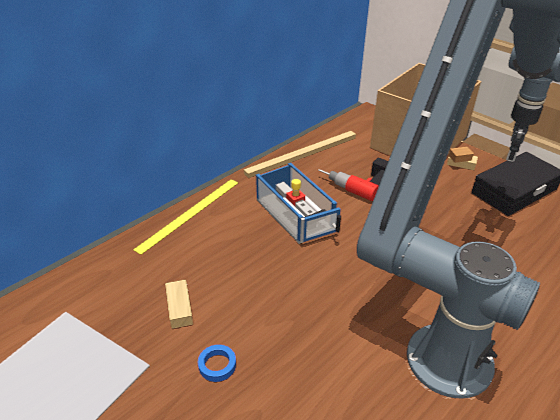

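View pics/top0.png

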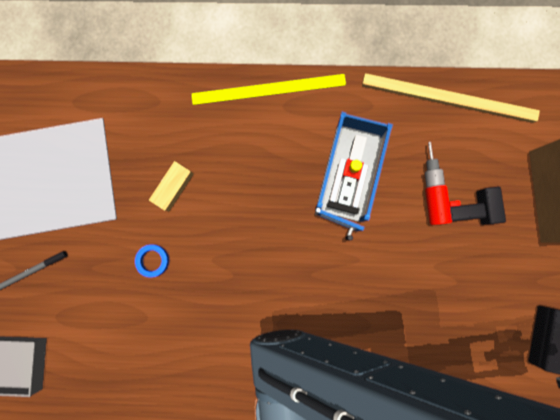

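```bash
cat > h.py <<'E'
import cv2,numpy as np
from bench import ctrl,kinematics,status,cams,sign_off
def ray(c,uv):
    d=np.linalg.inv(c["camera_matrix"])@[uv[0],uv[1],1]
    return np.array(c["eye"]),np.array(c["attitude"])@(d*[1,-1,-1])
def onz(c,uv,z):
    o,d=ray(c,uv); return o+d*(z-o[2])/d[2]
def tri(rs):
    A=np.zeros((3,3));b=np.zeros(3)
    for o,d in rs:
        d=d/np.linalg.norm(d);P=np.eye(3)-np.outer(d,d);A+=P;b+=P@o
    x=np.linalg.solve(A,b)
    return x,[np.linalg.norm(np.cross(x-o,d/np.linalg.norm(d))) for o,d in rs]
def proj(c,p):
    q=np.array(c["attitude"]).T@(np.array(p)-c["eye"])*[1,-1,-1]
    u=c["camera_matrix"]@q;return u[:2]/u[2]
def mask(c,lo,hi,box):
    h=cv2.cvtColor(c["color"],cv2.COLOR_BGR2HSV);m=cv2.inRange(h,lo,hi)
    z=np.zeros_like(m);x0,y0,x1,y1=box;z[y0:y1,x0:x1]=m[y0:y1,x0:x1];return z
def cen(m):
    n,l,s,c=cv2.connectedComponentsWithStats(m);i=1+np.argmax(s[1:,4]);return c[i],s[i]
E
python3 - <<'E'
from h import *
t=cams.read_camera("top");s=cams.read_camera("side")
Y=((22,150,120),(34,255,255))
kt,st=cen(mask(t,*Y,(300,100,400,250)));ks,ss=cen(mask(s,*Y,(250,150,350,250)))
print(kt,st,ks,ss); print("knob tri",tri([ray(t,kt),ray(s,ks)]))
print("onz136 top",onz(t,kt,.134),"side .124",onz(s,ks,.124))
a=cv2.resize(t["color"][100:250,300:400],None,fx=4,fy=4,interpolation=cv2.INTER_CUBIC)
b=cv2.resize(s["color"][155:255,250:350],None,fx=4,fy=4,interpolation=cv2.INTER_CUBIC)
b=np.vstack([b,np.zeros((200,400,3),np.uint8)])
cv2.imwrite("pics/crop1.png",np.hstack([a,b]))
E
```

```text
[355.63551402 165.20560748] [350 160  12  12 107] [295.77922078 184.09090909] [292 179   9  11  77]
knob tri (array([ 0.65463681, -0.14126467,  0.12101547]), [np.float64(0.0009167300491466899), np.float64(0.0009167300491466445)])
onz136 top [ 0.65260548 -0.13873535  0.134     ] side .124 [ 0.65111528 -0.13874916  0.124     ]
```

View pics/crop1.png

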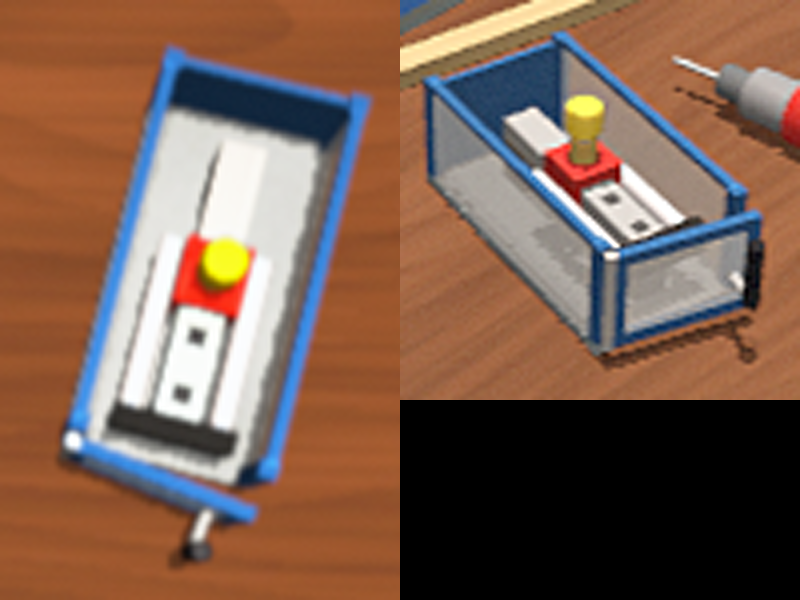

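Run:
```python
from h import *
t=cams.read_camera("top");s=cams.read_camera("side")
T=lambda x,y:(300+(x-1.5)/4,100+(y-1.5)/4); S=lambda x,y:(250+(x-1.5)/4,155+(y-1.5)/4)
P=dict(bl=((173,57),(432,82)),br=((360,105),(560,40)),fr=((270,470),(737,190)),hinge=((72,440),(610,253)),handle=((196,548),(756,243)))
for k,(a,b) in P.items():
    print(k,"tri",tri([ray(t,T(*a)),ray(s,S(*b))])[0].round(4),"top106",onz(t,T(*a),.107)[:2].round(4),"side",onz(s,S(*b),.107)[:2].round(4))
for a in((196,336),(181,394)):print("hole",onz(t,T(*a),.07).round(4))
for b in((611,199),(640,226)):print("hole side",onz(s,S(*b),.07).round(4))
# blue wall lines in the top view, top edge z=.106
m=mask(t,(100,150,120),(115,255,255),(310,105,400,225))
e=np.argwhere(m)[:,::-1]
w=np.array([onz(t,p,.106)[:2] for p in e])
for nm,(A,B) in dict(L=((173,57),(80,420)),R=((360,105),(270,470))).items():
    a=onz(t,T(*A),.106)[:2];b=onz(t,T(*B),.106)[:2];d=(b-a)/np.linalg.norm(b-a);n=np.array([-d[1],d[0]])
    q=w-a;sel=(abs(q@n)<.008)&(q@d>.02)&(q@d<np.linalg.norm(b-a)-.02)
    l=cv2.fitLine(w[sel].astype(np.float32),cv2.DIST_HUBER,0,.01,.01).ravel()
    print(nm,sel.sum(),l,np.degrees(np.arctan2(l[1],l[0])))
```

```text
bl tri [ 0.5948 -0.1405  0.2624] top106 [ 0.7934 -0.1079] side [ 0.5589 -0.335 ]
br tri [ 0.567  -0.243   0.2577] top106 [ 0.7639 -0.2293] side [ 0.5209 -0.46  ]
fr tri [ 0.3868 -0.2151  0.1976] top106 [ 0.5249 -0.1737] side [ 0.3053 -0.388 ]
hinge tri [ 0.4056 -0.0988  0.2047] top106 [ 0.5408 -0.0475] side [ 0.3312 -0.2557]
handle tri [ 0.3436 -0.1737  0.194 ] top106 [ 0.4741 -0.1275] side [ 0.261  -0.3425]
hole [ 0.6159 -0.1304  0.07  ]
hole [ 0.5768 -0.121   0.07  ]
hole side [ 0.39   -0.3535  0.07  ]
hole side [ 0.3547 -0.3412  0.07  ]
L 158 [ 0.9730286  -0.23068455  0.6786925  -0.08008065] -13.337378
R 190 [ 0.9737225  -0.22773759  0.64372534 -0.20110334] -13.16391
```

```bash
cat >> h.py <<'E'
PSI=np.radians(-13.25); AX=np.array([np.cos(PSI),np.sin(PSI)]); AY=np.array([-np.sin(PSI),np.cos(PSI)])
HR=np.hypot(.102,.034); A0=np.arctan2(.034,.102)
def R(yaw):
    c,s=np.cos(yaw),np.sin(yaw);return np.array([[c,s,0],[s,-c,0],[0,0,-1.]])
def hpos(hinge,th):  # handle axis xy at door angle th
    a=A0+th; return np.asarray(hinge)+HR*(-np.sin(a)*AX-np.cos(a)*AY)
def hang(hinge,h):
    r=np.asarray(h)-hinge; return np.arctan2(-(r@AX),-(r@AY))-A0
def st(*ks):
    s=status.read_state(); print(*[np.round(s[k],4) for k in ("time_s","position","ft_force","grip_width")]); return s
E
python3 - <<'E'
from h import *
t=cams.read_camera("top");s=cams.read_camera("side")
T=lambda x,y:(300+(x-1.5)/4,100+(y-1.5)/4); S=lambda x,y:(250+(x-401.5)/4,155+(y-1.5)/4)
P=dict(bl=((173,57),(432,82)),br=((360,105),(560,40)),fr=((270,470),(737,190)),hinge=((72,440),(610,253)),handle=((196,548),(756,243)),h1=((196,336),(611,199)),h2=((181,394),(640,226)))
for k,(a,b) in P.items():
    z=.07 if k in("h1","h2") else .107
    p,q=onz(t,T(*a),z)[:2],onz(s,S(*b),z)[:2]; P[k]=(p+q)/2
    print(k,"tri",tri([ray(t,T(*a)),ray(s,S(*b))])[0].round(4),"top",p.round(4),"side",q.round(4))
hinge,h=P["hinge"],P["handle"]; th=hang(hinge,h); print("theta",th,"R",np.linalg.norm(h-hinge))
for off in(0,np.pi):
    print([None if (j:=kinematics.ik([*hpos(hinge,a),.075],R(PSI-a+np.pi/2+off))) is None else np.round(j,0).tolist() for a in(th,.8,1.5)])
ctrl.reach([*h,.2],R(PSI-th+np.pi/2+(0 if kinematics.ik([*h,.075],R(PSI-th+np.pi/2)) is not None else np.pi)))
s_=st()
E
```

```text
bl tri [ 0.7946 -0.1091  0.1012] top [ 0.7934 -0.1079] side [ 0.7875 -0.1041]
br tri [ 0.7669 -0.2319  0.0972] top [ 0.7639 -0.2293] side [ 0.7567 -0.2214]
fr tri [ 0.525  -0.1747  0.1029] top [ 0.5249 -0.1737] side [ 0.5215 -0.1708]
hinge tri [ 0.5403 -0.048   0.1061] top [ 0.5408 -0.0475] side [ 0.539  -0.0476]
handle tri [ 0.4719 -0.1291  0.1082] top [ 0.4741 -0.1275] side [ 0.4708 -0.1322]
h1 tri [ 0.6154 -0.1314  0.0678] top [ 0.6159 -0.1304] side [ 0.6126 -0.13  ]
h2 tri [ 0.5761 -0.1219  0.0685] top [ 0.5768 -0.121 ] side [ 0.574  -0.1212]
theta 0.13366490517440588 R 0.10643079447461909
[[-29.0, 35.0, 109.0, -0.0, 36.0, -98.0], [-24.0, 33.0, 116.0, -0.0, 31.0, -55.0], [-14.0, 33.0, 115.0, -0.0, 31.0, -5.0]]
[[-29.0, 35.0, 109.0, -0.0, 36.0, 82.0], [-24.0, 33.0, 116.0, -0.0, 31.0, 125.0], None]
2.35 [ 0.4728 -0.1306  0.2001] [-0.1355  0.1137 -0.7923] 0.0857
```

Run:
```python
from h import *
hinge=np.array([.5400,-.0476]); h=np.array([.4728,-.1300]); th=hang(hinge,h); r=R(PSI-th+np.pi/2)
ctrl.grip(.06)
ctrl.servo_line([*h,.072],vel=.1,frame=r); st()
ctrl.grip(0.0); st()
for n in("side","top"):
    cams_=cams.read_camera(n)["color"]; cv2.imwrite(f"pics/{n}1.png",cams_)
a=cv2.resize(cv2.imread("pics/top1.png")[130:280,280:400],None,fx=4,fy=4);b=cv2.resize(cv2.imread("pics/side1.png")[150:275,260:360],None,fx=3.2,fy=4.8)
cv2.imwrite("pics/c2.png",np.hstack([a,b]))
```

```text
4.1583 [ 0.4732 -0.1302  0.0725] [-0.6105 -0.0411  0.5271] 0.0599
4.65 [ 0.4723 -0.1309  0.0725] [-3.3753 -3.9386  3.0583] 0.0124
```

View pics/c2.png

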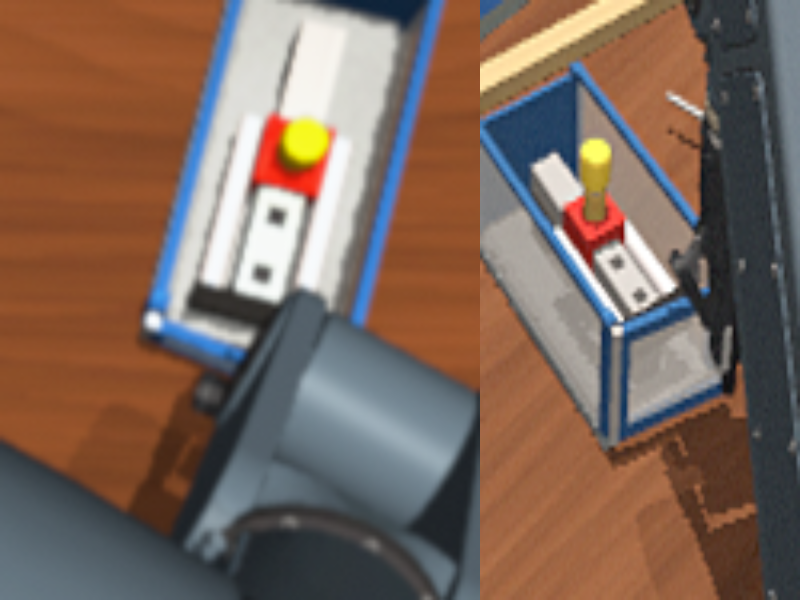

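The crop shows the gripper wrist over the door's free end, with the handle between the fingers. The width is 12 mm, so the handle is held. The door is still nearly shut, so I'll swing it now.

Run:
```python
from h import *
hinge=np.array([.5400,-.0476]); s=st(); p=s["position"][:2]; th=hang(hinge,p); print("th",th)
yaw0=PSI-.1337+np.pi/2; Rm=np.linalg.norm(p-hinge); hinge=hinge+(p-hinge)/Rm*(Rm-HR)
th0=hang(hinge,p)
for a in np.linspace(th0,1.5,10)[1:]:
    ctrl.servo_line([*hpos(hinge,a),.0725],vel=.06,frame=R(yaw0-(a-th0)))
    s=st()
    if np.linalg.norm(s["ft_force"])>40: print("STOP");break
```

```text
4.75 [ 0.4723 -0.1309  0.0725] [-2.72   -4.1732  3.678 ] 0.0125
th 0.12974955005880245
5.1667 [ 0.4603 -0.1196  0.0725] [-0.4187 -0.4912 -0.2749] 0.0125
5.5917 [ 0.4504 -0.1068  0.0725] [-0.6152 -0.3867 -0.625 ] 0.0124
6.0167 [ 0.4425 -0.0926  0.0725] [-1.1263  1.1091  0.3908] 0.0126
6.4417 [ 0.4368 -0.0772  0.0725] [-0.9275  0.4917  0.1639] 0.0124
6.8667 [ 0.4335 -0.0612  0.0725] [-1.4066  0.9465 -0.0751] 0.0125
7.2917 [ 0.4327 -0.0449  0.0725] [ 0.0748  0.2312 -0.554 ] 0.0126
7.7167 [ 0.4343 -0.0287  0.0725] [-1.6541  1.2536 -1.1561] 0.0122
8.1417 [ 0.4384 -0.0129  0.0725] [-0.5748  0.6077 -0.952 ] 0.0125
8.5667 [0.4449 0.0022 0.0725] [ 0.7765  1.4425 -0.5965] 0.0125
```

Run:
```python
from h import *
ctrl.grip(.06); s=st(); p=s["position"]; ctrl.servo_line([p[0],p[1],.22],vel=.15)
K=np.array([.654,-.1403])
ctrl.grip(.055)
ctrl.reach([*K,.2],R(PSI)); st(); print(status.read_state()["qpos"])
a,b=[cams.read_camera(n)["color"] for n in("top","side")]
a=cv2.resize(a[100:250,280:400],None,fx=3.3,fy=4);b=cv2.resize(b[150:300,240:340],None,fx=4,fy=4)
cv2.imwrite("pics/c3.png",np.hstack([a,b]))
```

```text
9.0833 [0.4449 0.0023 0.0726] [-0.3306 -0.2901  0.0336] 0.0599
11.4417 [ 0.6528 -0.1393  0.1995] [-0.5529  0.7699  0.9051] 0.0549
[-2.16301265e+01  3.55279696e+01  7.71880542e+01  2.03160598e-02
  6.74266341e+01 -8.40624816e+00]
```

View pics/c3.png

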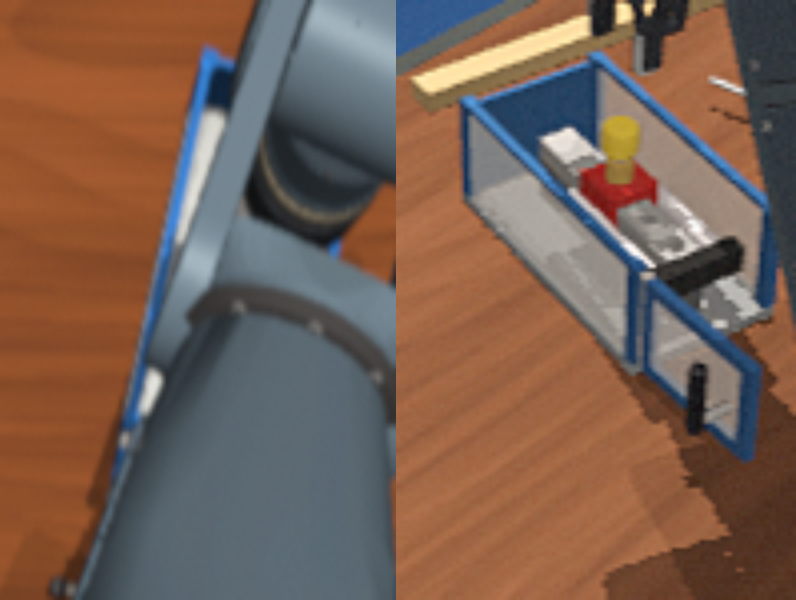

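The door stands about 85° open (handle at 695,400 in the crop). The knob is still in place at (620,135), with the gripper above it. Next I'll go down and grip it.

Run:
```python
from h import *
K=np.array([.654,-.1403])
for z in(.135,.103):
    ctrl.servo_line([*K,z],vel=.08); s=st()
    if abs(s["ft_force"][2])>15: raise SystemExit("contact")
ctrl.grip(0.0); st(); ctrl.dwell(.3); s=st()
print("target err along AX,AY",(s["position"][:2]-K)@AX,(s["position"][:2]-K)@AY)
c=cams.read_camera("side")["color"]; cv2.imwrite("pics/c4.png",cv2.resize(c[150:250,250:350],None,fx=5,fy=5))
```

```text
12.5083 [ 0.6545 -0.1405  0.1354] [-0.0705 -0.3574  0.0016] 0.0549
13.0583 [ 0.6537 -0.1402  0.1022] [-0.1296 -0.2934  0.0078] 0.0551
13.4167 [ 0.6543 -0.1404  0.1038] [-1.1782  0.1063  2.2496] 0.0284
13.7167 [ 0.6544 -0.1404  0.1038] [-0.4691 -0.043   5.5851] 0.0281
target err along AX,AY 0.00038292556525242093 -5.1521845634719756e-05
```

View pics/c4.png

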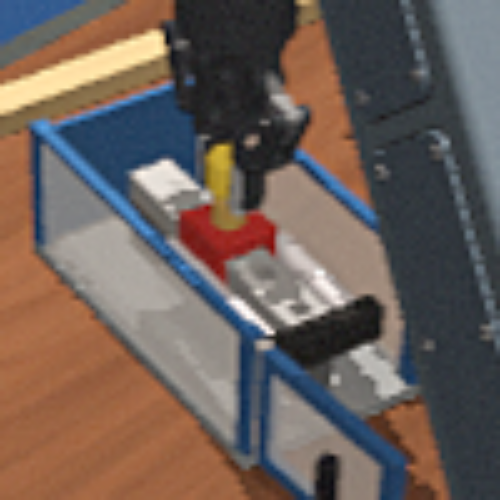

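Run:
```python
from h import *
K=np.array([.6544,-.1404]); 
for z in(.111,.120):
    ctrl.servo_line([*K,z],vel=.03); st()
for d in(.01,.02,.03,.04):
    ctrl.servo_line([*(K-d*AX),.120],vel=.04); s=st(); print(" d",-(s["position"][:2]-K)@AX)
ctrl.dwell(.3); st()
c=cams.read_camera("side")["color"]; cv2.imwrite("pics/c5.png",cv2.resize(c[150:250,250:350],None,fx=5,fy=5))
```

```text
14.1833 [ 0.654  -0.1403  0.1102] [ 1.1071 -0.5966 -5.2088] 0.0282
14.6333 [ 0.654  -0.1403  0.1199] [ 0.0943 -0.6977 -7.1243] 0.0283
15.0333 [ 0.6433 -0.1378  0.1197] [-1.6717 -0.3792 -5.4347] 0.0281
 d 0.011376731898744967
15.4333 [ 0.6339 -0.1356  0.1199] [-1.8315 -1.3284 -6.2285] 0.0281
 d 0.021033668092990773
15.8333 [ 0.6242 -0.1333  0.1199] [-0.5553 -0.1827 -6.1965] 0.028
 d 0.031027240876067383
16.2333 [ 0.6145 -0.131   0.1199] [-0.9963  0.0116 -6.0883] 0.0283
 d 0.04102344387534181
16.5333 [ 0.6146 -0.1311  0.1196] [-2.2765 -1.345  -6.3223] 0.0279
```

View pics/c5.png

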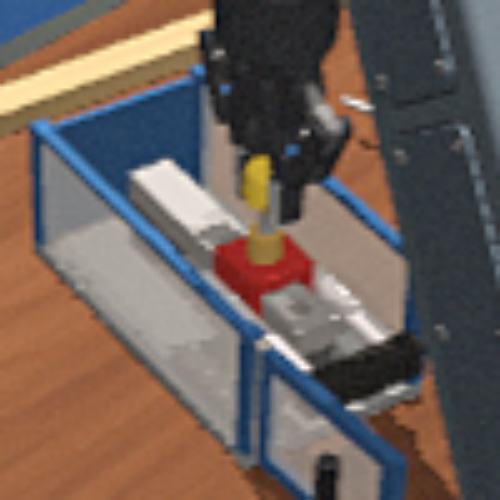

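The section has slid out. The saddle is now one hole further along and the cross bar is through the doorway. Next I'll lower the pin and watch the force and height.

Run:
```python
from h import *
K=np.array([.6544,-.1404]); 
for z in(.1165,.114,.112,.110,.108,.106,.104,.1035):
    ctrl.servo_line([*(K-.0403*AX),z],vel=.02); s=st()
    if s["ft_force"][2]>8: print("blocked");break
ctrl.dwell(.3); s=st(); print("d",-(s["position"][:2]-K)@AX)
c=cams.read_camera("side")["color"]; cv2.imwrite("pics/c6.png",cv2.resize(c[150:250,250:350],None,fx=5,fy=5))
```

```text
16.9083 [ 0.6152 -0.1312  0.1163] [-2.2205 -1.4696 -5.261 ] 0.0283
17.1833 [ 0.6154 -0.1312  0.114 ] [-0.6098 -0.7263 -5.7529] 0.0279
17.4333 [ 0.6154 -0.1313  0.112 ] [-0.7649 -1.7169 -4.273 ] 0.0286
17.6833 [ 0.6154 -0.1312  0.11  ] [-1.1067 -0.7855 -4.3091] 0.0281
17.9333 [ 0.6154 -0.1312  0.108 ] [-1.2548 -1.2151 -5.1954] 0.0283
18.1833 [ 0.6154 -0.1312  0.106 ] [-0.5143 -1.3025 -4.545 ] 0.0283
18.4333 [ 0.6154 -0.1312  0.104 ] [ 0.4457 -1.5974 -3.2079] 0.0279
18.6833 [ 0.6154 -0.1312  0.1038] [-0.2598 -1.903  -2.0855] 0.0283
18.9833 [ 0.6154 -0.1313  0.1038] [-0.144  -1.1785 -0.6414] 0.0285
d 0.04002189671638342
```

View pics/c6.png

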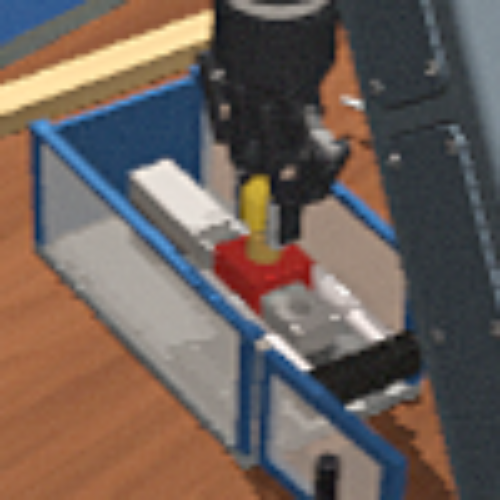

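The knob is down on the boss at the same TCP height as when first gripped (0.1038). I'll check with a light extra press and a small wiggle to confirm the hole is holding the pin.

Run:
```python
from h import *
K=np.array([.6544,-.1404])
def go(d,z):
    ctrl.servo_line([*(K-d*AX),z],vel=.02); ctrl.dwell(.2); s=st(); print(" d",-(s["position"][:2]-K)@AX,"fx",s["ft_force"][:2]@AX)
go(.0403,.1025)
for d in(.0385,.0375,.0403,.0425,.0435,.0403): go(d,.1025)
a,b=[cams.read_camera(n)["color"] for n in("top","side")]
cv2.imwrite("pics/c7.png",np.hstack([cv2.resize(a,(400,300)),cv2.resize(b,(400,300))]))
```

```text
19.4833 [ 0.6157 -0.1313  0.1037] [-2.2013 -0.3586  5.6057] 0.0281
 d 0.03970620509312808 fx -2.0605490072797537
19.9333 [ 0.6164 -0.1315  0.1037] [-3.1243 -0.5475  6.0876] 0.0283
 d 0.039003782848043275 fx -2.9156140461367293
20.3833 [ 0.6165 -0.1315  0.1037] [-5.7368 -0.9467  8.9955] 0.028
 d 0.03895655753288537 fx -5.367103279830305
20.875 [ 0.616  -0.1314  0.1037] [-0.9346  0.0585  7.5089] 0.0284
 d 0.03940934621932579 fx -0.9230984465060971
21.3333 [ 0.6145 -0.131   0.1037] [ 0.0981 -1.1912  6.6797] 0.0285
 d 0.0409608327175749 fx 0.36846790467533186
21.7833 [ 0.6138 -0.1309  0.1037] [ 1.5029 -0.8525  6.2936] 0.0282
 d 0.04170707074098626 fx 1.6583056594174956
22.2917 [ 0.6159 -0.1314  0.1037] [-1.9355 -1.1875  7.1714] 0.0283
 d 0.039495953493499505 fx -1.6118219600275332
```

View pics/c7.png

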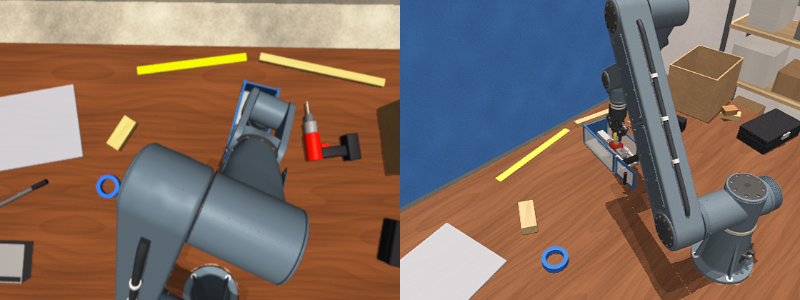

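Run:
```python
from h import *
K=np.array([.6544,-.1404])
ctrl.servo_line([*(K-.0408*AX),.1030],vel=.02); ctrl.dwell(.4); s=st(); print(-(s["position"][:2]-K)@AX)
sign_off()
```

```text
23.0417 [ 0.6157 -0.1314  0.1037] [ 1.0854 -0.7018  5.5083] 0.0283
0.0397094132981571
the job is handed in; nothing more can be done
```

I swung the guard door open by its handle to about 85°. I then gripped the yellow knob, lifted it 16 mm, slid the section 40 mm to the next hole and lowered the pin. I handed the job in at about 23 s, still holding the knob.

- **Pin home:** the knob stopped solidly at 0.1037 m, the height at which I first gripped it (0.1038 m). An extra downward press gave about 6 N with no further drop.
- **Next hole, not past it:** travel read 39.7 mm at hand-in.
- **Wiggle test:** the pin came to a clear stop on the inner side, at 38.95 mm. On the outer side it reached 41.7 mm with only 1.7 N, so I did not find a hard stop there, though that is within the stated play.
- **Forces and bystanders:** the wrist force readings I took stayed at roughly 11 N or below. The last picture shows the drill, pine block and tape roll in their original places.
- **Uncertainty:** position readings scatter by up to about 1 mm, and the hidden pin was judged from height and force, not seen.

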